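# Clear the tipped seed canister and bring the viewer over the turntable

## Task

One seed canister (blue lid) has tipped over on the turntable: lift it off and lay it down flat inside the empty orange tray at the front of the bench, setting it down gently. Then slide the viewer (it has a red handle) along its rail until the lens is centred over the turntable's brass hub, and let go. Do not touch the viewer's lens or arm, keep the two standing canisters upright on the turntable, and leave the amber jar where it is.

Things in the scene. Friction and masses are not known exactly. Their poses are not given: they have to be found in the camera images.
- tipped: the tipped canister: white square plastic box 46 x 46 x 90 mm with a blue lid on one end, 0.08 to 0.2 kg, lying on the turntable. Origin: centre of its underside as it lies; x along its 90 mm length (lid end +x), z up. Grasp across its 46 mm width (along its y).
- tipped_mid (a point): centre of the tipped canister, 23 mm above its underside
- orange_tray: empty orange open tray, fixed, outside 150 (x) x 200 (y) x 35 mm high, walls and floor 5 mm thick. Origin: centre of its underside, on the bench; x, y along its sides. A black tray of the same size, holding seed packets, stands on the other side; which is left and which is right changes.
- turntable: fixed round base of the turntable; origin on its axis at bench level, its x axis parallel to the station's x axis. It carries a green disc 240 mm across that spins freely about the vertical; the disc's top is 35 mm above the bench. The canisters start on this disc, the tipped one on the robot's side of the hub, the standing ones beyond it.
- hub (a point): top centre of the turntable's brass hub (24 mm across), 41 mm above the bench, on the turntable's axis
- can_b: standing canister with a green lid, 46 x 46 x 90 mm high, on the disc; origin: centre of its underside
- can_c: standing canister with a yellow lid, 46 x 46 x 90 mm high, on the disc; origin: centre of its underside
- amber_jar: amber jar with a black cap, 56 mm across, 110 mm high, standing on the bench on the left; origin: centre of its underside. Leave alone.
- station: fixed aluminium rail at the back, 700 mm long along the station's y. Origin on the bench under the rail's middle line; x points away from the robot across the rail. Above it, 343 to 357 mm over the bench, a clear canopy with an orange edge covers from 86 mm in front of that line to 60 mm behind it, along the whole rail: the tool cannot come to the handle from straight above.
- canopy_edge (a point): lower front edge of the canopy, 343 mm above the bench, 86 mm in front of the rail's middle line
- carriage (a joint): travel of the white carriage on the rail, m: 0 = parked at the left end (station +y), growing as it moves to the right (station -y), at most 0.40. It resists with about 4 N of friction plus 12 N per m/s and stays where it is left; no stop or detent marks the hub.
- handle_grip (a point): grip point of the carriage's red handle, 18 mm below its tip, 193 mm over the bench, axes as the station's; 150 mm to the right (station -y) of the lens, 56 mm in front of the rail's middle line. The bar, 18 mm wide (along y), 24 deep, 85 long, leans 38 degrees to the robot: root to tip along (-sin 38, 0, cos 38). Pinch its 18 mm with the tool tilted likewise, fingers down its length.
- viewer: the viewer carried by the carriage, not to be touched: a white arm reaching from the rail towards the robot, with a round black-rimmed lens 110 mm across, 220 to 235 mm above the bench. Origin: on the bench under the rail's middle line, in line with the arm; axes parallel to the station's; it moves with the carriage.
- lens (a point): centre of the lens's underside, 220 mm above the bench, 155 mm in front of the rail's middle line, as is the hub; moves with the carriage and never meets the canisters

How it is judged:
By the outcome, as a careful person would: the job done as asked, in the order asked, and still so for the second after the job is handed in, with the robot touching nothing.
It also fails if it takes over 64 s, if anything falls off the work surface, if the arm or the gripper's body presses on something with over 40 N, if the wrist force passes 120 N, or if a joint passes its speed limit or range.

## Robot

A 7-joint arm with a two-finger parallel gripper is mounted at the origin on the work surface. World frame = base frame: x ahead of the robot, y to its left, z up, the work surface at z = 0. Lengths are in m, angles in rad, forces in N, time in s.
With the tool pointing down it reaches from about 0.4 to 0.9 m from the base axis. Payload 5.5 kg.
Tool frame: the origin (TCP) lies at the very end of the fingers, on their centre line; the grasp point (between the pads) lies 19 mm behind it (manip.hold_point_z is the distance from the TCP to the grasp point, in m); z points along the fingers, y is the line along which they close (so a half turn about z gives the same grasp; the last joint's range is limited). The gripper opens to 85 mm and grips with 20 to 120 N. Pads are 22 mm wide; open, the fingers measure 114 mm over their backs; the gripper's body (76 mm by 85 mm) begins 54 mm behind the grasp point. The pads swing forward as they close: fully open they stand 13 mm farther back than shut.
Start: joints at [-1.028, 0.501, -0.427, 1.55, 0.221, 1.138, -0.21], TCP at [0.179, 0.625, 0.231] pointing down, gripper open.
Joint ranges: [-2.88, 2.88], [-0.31, 2.03], [-1.54, 1.56], [0.2, 2.42], [-1.41, 4.55], [0.19, 2.02], [-2.57, 2.57]. Speed limits (rad/s): [2.57, 2.57, 3.14, 3.14, 3.14, 3.14, 3.14].

## Interface

Orientations are given as [roll, pitch, yaw] about the fixed x, y, z axes, in that order (R = Rz(yaw) Ry(pitch) Rx(roll)).
In Python, from rig import manip, planner, imaging, hand_in, sensors gives the robot as it stands. Calls block until the motion is done:
- manip.move_pose(position, orientation): joint-space move of the TCP to a pose.
- manip.move_linear(position, vel=0.15, rot=None, contact_N=None): straight line of the TCP; rot=None keeps the orientation; vel is the mean speed in m/s. With contact_N (N) it stops when the force on the tool has changed by that much, and returns True; else False.
- manip.set_joints(angles): joint-space move.
- manip.move_gripper(opening, strength=None): finger opening in m; strength is the grip in N (None keeps the last); returns when the fingers have stopped.
- manip.wait(seconds).
- planner.ik(position, orientation): joint angles nearest the present ones, or None.
- imaging.grab_frame(name): name is "scene" or "top"; returns a dict with "pixels" (420x560x3 uint8, red, green, blue), "fx", "fy", "cx", "cy" (pixels), "k1" (the pictures are not rectified: a ray, as slopes to the right and down, at radius r is drawn at 1 + k1 r^2 times it, then the intrinsics apply), "position" and "attitude" of the camera in the world. Camera axes: x right, y down, z forward; pixel columns grow to the right and rows downward; lengths in m; the calibration is good to about 2 mm. A picture is of the moment at which its call begins. There is no depth.
A pose or a line that the arm cannot do raises manip.IKError and nothing moves.
- hand_in(): hands the job in; it is judged then, once.
Trained networks look in a picture, given as the dict that the camera call returned (one of the last four; its "shot" number tells which), for a name from the list of things; names that differ only in an ending like _2 or _b are one class to them, and where a whole thing is asked for, a point or a joint stands for the part that bears it (a point fixed in the world has none). Each returns a list of dicts, best first, with "confidence" (0 to 1); they miss things now and then, are a little off and sometimes report something else, mostly with a low value. They report only what shows in the picture. A call takes as long as a camera call.
- imaging.regions_of(picture, name): "region" (420x560 bool, what is visible of it) and "at" ([column, row] in pixels, amid what is visible of it).
- imaging.mark_of(picture, name): "at" ([column, row] in pixels: a listed point, or the origin of a listed thing).
Readings, each from a call of its own:
- sensors.get_t(): time.
- sensors.get_joint_pos(): joint angles.
- sensors.get_qd(): joint speeds.
- sensors.get_joint_torque(): joint torques, N m.
- sensors.get_eef_pos(): TCP position.
- sensors.get_ee_rot(): TCP orientation.
- sensors.get_wrist_force(): force on the tool from outside, world axes, zero at the start.
- sensors.get_wrist_torque(): the same for the moment, N m.
- sensors.get_width(): finger opening in m.
- sensors.get_gripper_force(): force on a finger pad.
Only numpy, scipy, OpenCV 4.12 (cv2) and the standard library are available. Lean on these libraries where they do the work, as an engineer would, in place of code of your own. Each camera call takes 0.05 s, during which the arm holds its last target. There are 200 camera calls.

## Working session

There is one attempt and no reset: what is moved stays moved. The work goes in short steps, each a Python script; the robot and the scene stay as the last script left them, time stands still between calls to the robot, and variables do not carry over. Pictures are saved under pics/ and viewed, at most 10 in all, crops included, and the job is handed in when it is done.

```bash
ls; mkdir -p pics; cat > h.py <<'E'
import numpy as np, cv2
from scipy.spatial.transform import Rotation as R
from rig import manip, planner, imaging, hand_in, sensors
def camR(p):
    a=np.array(p["attitude"],float)
    if a.shape==(3,3): return a
    return R.from_euler('xyz',a).as_matrix() if a.size==3 else R.from_quat(a).as_matrix()
def ray(p,at):
    d=np.array([(at[0]-p["cx"])/p["fx"],(at[1]-p["cy"])/p["fy"]]); u=d.copy()
    for _ in range(30): u=d/(1+p["k1"]*(u@u))
    return np.array(p["position"]), camR(p)@np.r_[u,1]
def atz(p,at,z):
    o,d=ray(p,at); return o+d*(z-o[2])/d[2]
def proj(p,X):
    c=camR(p).T@(np.array(X)-p["position"]); u=c[:2]/c[2]; u=u*(1+p["k1"]*(u@u))
    return np.array([u[0]*p["fx"]+p["cx"],u[1]*p["fy"]+p["cy"]])
def tri(obs):
    A=np.zeros((3,3));b=np.zeros(3)
    for p,at in obs:
        o,d=ray(p,at); d=d/np.linalg.norm(d); M=np.eye(3)-np.outer(d,d); A+=M;b+=M@o
    return np.linalg.solve(A,b)
def save(p,n): cv2.imwrite(f"pics/{n}.png",p["pixels"][:,:,::-1])
E
python3 - <<'E'
from h import *
P={n:imaging.grab_frame(n) for n in("scene","top")}
Z={"tipped":0.035,"tipped_mid":.058,"orange_tray":0,"turntable":0,"hub":.041,"can_b":.035,"can_c":.035,"amber_jar":0,"station":0,"canopy_edge":.343,"handle_grip":.193,"viewer":0,"lens":.22}
for n,p in P.items():
    save(p,n+"0"); print(n,p["position"],p["attitude"],p["fx"],p["k1"])
    for k,z in Z.items():
        for m in imaging.mark_of(p,k)[:2]: print(k,np.round(m["at"],1),round(m["confidence"],2),np.round(atz(p,m["at"],z),4))
print(sensors.get_t())
E
```

```text
pics
rig.py
scene [ 0.85137457 -0.14617048  1.33390186] [-2.83388784e+00 -1.03018670e-03  1.13786304e+00] 540.1385537718481 -0.1143221041169131
tipped [235.4 216.8] 0.95 [ 0.4479 -0.0809  0.035 ]
tipped_mid [239.7 216.4] 0.77 [ 0.4585 -0.0719  0.058 ]
orange_tray [241.4 219.1] 0.74 [ 0.4492 -0.0675  0.    ]
orange_tray [256.7 240.5] 0.62 [ 0.5176 -0.0549  0.    ]
turntable [255.  242.9] 0.84 [ 0.5216 -0.0614  0.    ]
turntable [253. 236.] 0.23 [ 0.5028 -0.0586  0.    ]
hub [253.8 237.7] 0.76 [ 0.5184 -0.0613  0.041 ]
hub [240.6 215.3] 0.61 [ 0.4516 -0.0678  0.041 ]
station [303.8 284.7] 0.88 [0.6703 0.0051 0.    ]
canopy_edge [291.5 210.5] 0.63 [0.5772 0.0067 0.343 ]
lens [353.1 166. ] 0.78 [0.5066 0.1946 0.22  ]
lens [239.6 218.4] 0.32 [ 0.5124 -0.0834  0.22  ]
top [0.40141117 0.01082827 1.15720201] [-3.01258378 -0.01769259 -1.5701998 ] 384.0174808667143 -0.04314929721345247
tipped [295.7 237.9] 0.6 [ 0.457  -0.0649  0.035 ]
tipped [257.9 175.3] 0.2 [0.6429 0.0467 0.035 ]
tipped_mid [296.7 239.7] 0.56 [ 0.4507 -0.0662  0.058 ]
tipped_mid [308.3 198.7] 0.28 [ 0.5694 -0.1006  0.058 ]
orange_tray [290.4 218.5] 0.62 [ 0.5174 -0.0515  0.    ]
orange_tray [385.6 273.8] 0.58 [ 0.3512 -0.337   0.    ]
turntable [294.2 220.5] 0.59 [ 0.5113 -0.063   0.    ]
hub [290.  217.9] 0.8 [ 0.515  -0.0482  0.041 ]
can_b [272.7 200.5] 0.84 [0.5672 0.0025 0.035 ]
can_b [307.5 198.4] 0.61 [ 0.5738 -0.1006  0.035 ]
can_c [272.7 200.5] 0.84 [0.5672 0.0025 0.035 ]
can_c [307.5 198.4] 0.61 [ 0.5738 -0.1006  0.035 ]
amber_jar [153.4 210.8] 0.87 [0.5397 0.3639 0.    ]
amber_jar [309.4 198.5] 0.75 [ 0.5789 -0.1099  0.    ]
station [266.8 171.1] 0.63 [0.6637 0.0205 0.    ]
canopy_edge [272.3 176.1] 0.85 [0.575  0.0057 0.343 ]
canopy_edge [257.1 173.5] 0.31 [0.5806 0.0386 0.343 ]
handle_grip [256.6 173.4] 0.61 [0.6138 0.045  0.193 ]
viewer [255.4 173.7] 0.67 [0.6554 0.0555 0.    ]
lens [195.6 210.9] 0.96 [0.5135 0.193  0.22  ]
1.4
```

View pics/scene0.png

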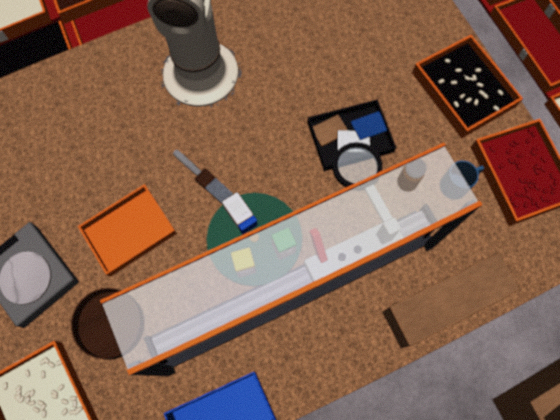

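View pics/top0.png

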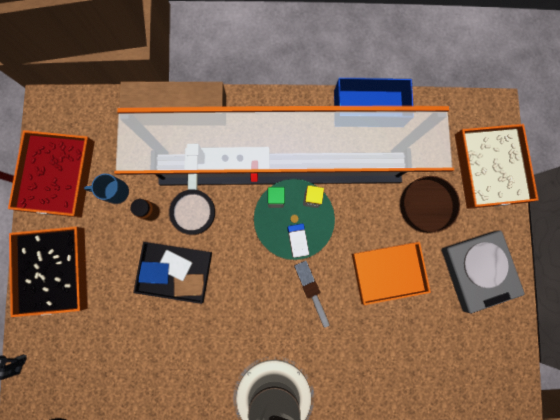

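The scene view shows the tipped can at (237,210), disc at (254,238), orange tray at (127,230) and red handle at (318,245). The top view shows the tipped can at (298,240) with its lid toward the hub (294,218), tray at (390,273), handle at (255,170) and lens at (192,211).

```bash
cat >> h.py <<'E'
from scipy.optimize import minimize
def box(l,w,z0,z1):
    return np.array([[sx*l/2,sy*w/2,z] for sx in(-1,1) for sy in(-1,1) for z in(z0,z1)])
def disc(r,z0,z1):
    t=np.linspace(0,2*np.pi,48); return np.array([[r*np.cos(a),r*np.sin(a),z] for a in t for z in(z0,z1)])
def place(pts,q): c,s=np.cos(q[2]),np.sin(q[2]); return pts@np.array([[c,s,0],[-s,c,0],[0,0,1]])+[q[0],q[1],0]
S=8
def fit(obs,pts,q0):
    """silhouette fit; obs=[(picture,mask)]"""
    dat=[]
    for p,m in obs:
        ys,xs=np.where(m); x0,x1,y0,y1=xs.min()-12,xs.max()+12,ys.min()-12,ys.max()+12
        x0=max(x0,0);y0=max(y0,0)
        sub=m[y0:y1,x0:x1].astype(np.uint8)
        dat.append((p,np.array([x0,y0]),cv2.resize(sub,None,fx=S,fy=S,interpolation=cv2.INTER_NEAREST)>0))
    def cost(q):
        c=0
        for p,o,m in dat:
            uv=np.array([(proj(p,X)-o+.5)*S for X in place(pts,q)]).astype(np.float32)
            im=np.zeros(m.shape,np.uint8); cv2.fillConvexPoly(im,np.round(cv2.convexHull(uv)).astype(np.int32),1)
            c+=(m^(im>0)).sum()/m.sum()
        return c
    best=min((minimize(cost,[q0[0],q0[1],q0[2]+d],method="Nelder-Mead",options=dict(initial_simplex=np.array([q0+np.r_[0,0,d]]*4)+np.vstack([np.zeros(3),np.diag([.008,.008,.15])]),xatol=1e-4,fatol=1e-4)) for d in(0,.2,-.2)),key=lambda r:r.fun)
    return best.x,best.fun
def hull(m):
    o=np.zeros(m.shape,np.uint8); pts=np.argwhere(m)[:,::-1].astype(np.int32)
    cv2.fillConvexPoly(o,cv2.convexHull(pts),1); return o>0
def reg(p,name,near,tol=25):
    for r in imaging.regions_of(p,name):
        if np.hypot(*(np.array(r["at"])-near))<tol: return r["region"]
E
python3 - <<'E'
from h import *
P={n:imaging.grab_frame(n) for n in("scene","top")}
J={"tipped":(box(.09,.046,.035,.081),[.457,-.068,.1]),"orange_tray":(box(.15,.2,0,.035),[.35,-.337,.1]),
"turntable":(disc(.12,.02,.035),[.515,-.055,0]),"can_b":(box(.046,.046,.035,.125),[.57,.0,.1]),"can_c":(box(.046,.046,.035,.125),[.574,-.1,-.1]),"lens":None,"handle_grip":None,"hub":None,"station":None}
for k,v in J.items():
    obs=[]
    for n,p in P.items():
        rs=imaging.regions_of(p,k)
        print(k,n,[(np.round(r["at"]).tolist(),round(r["confidence"],2),int(r["region"].sum())) for r in rs[:3]])
        if v:
            tgt=proj(p,[v[1][0],v[1][1],.06])
            m=[r["region"] for r in rs if np.hypot(*(np.array(r["at"])-tgt))<22]
            if m: obs.append((p,hull(m[0])))
    if v:
        for o in [obs]+[[x] for x in obs]:
            if o: q,f=fit(o,v[0],np.array(v[1])); print("  ",len(o),np.round(q,4),round(f,3))
vis=np.hstack([cv2.resize(P["top"]["pixels"][155:275,235:335],None,fx=4,fy=4,interpolation=cv2.INTER_CUBIC),cv2.resize(P["scene"]["pixels"][180:300,200:300],None,fx=4,fy=4,interpolation=cv2.INTER_CUBIC)])
cv2.imwrite("pics/crop1.png",vis[:,:,::-1])
E
```

```text
tipped scene [([237.0, 215.0], 0.56, 785)]
tipped top [([295.0, 238.0], 0.65, 559), ([144.0, 209.0], 0.45, 501), ([271.0, 146.0], 0.17, 26613)]
   2 [ 0.4495 -0.0692  0.1672] 0.155
   1 [ 0.4505 -0.0696  0.1556] 0.056
   1 [ 0.4486 -0.0681  0.1763] 0.075
orange_tray scene [([123.0, 233.0], 0.9, 4858)]
orange_tray top [([390.0, 274.0], 0.69, 3527), ([193.0, 210.0], 0.3, 1852)]
   2 [ 0.3561 -0.3456  0.1676] 0.066
   1 [ 0.3577 -0.3446  0.1756] 0.038
   1 [ 0.3557 -0.346   0.164 ] 0.022
turntable scene [([250.0, 212.0], 0.56, 1972)]
turntable top [([293.0, 221.0], 0.76, 3963)]
   2 [ 0.5151 -0.0613  0.0674] 1.069
   1 [ 0.5158 -0.0628  0.0534] 1.04
   1 [ 0.5137 -0.0598 -0.1109] 0.016
can_b scene []
can_b top [([294.0, 221.0], 0.74, 3604), ([312.0, 198.0], 0.72, 361), ([275.0, 197.0], 0.59, 358)]
   1 [ 0.5696 -0.0058  0.0056] 0.065
   1 [ 0.5696 -0.0058  0.0056] 0.065
can_c scene []
can_c top [([294.0, 221.0], 0.74, 3604), ([312.0, 198.0], 0.72, 361), ([275.0, 197.0], 0.59, 358)]
   1 [ 0.5712 -0.1101 -0.1683] 0.077
   1 [ 0.5712 -0.1101 -0.1683] 0.077
lens scene [([356.0, 161.0], 0.66, 1638)]
lens top [([195.0, 211.0], 0.75, 1695)]
handle_grip scene [([357.0, 161.0], 0.91, 1640)]
handle_grip top [([192.0, 210.0], 0.71, 1895)]
hub scene [([252.0, 210.0], 0.82, 2059)]
hub top [([290.0, 219.0], 0.97, 3970)]
station scene [([294.0, 261.0], 0.73, 35566), ([352.0, 160.0], 0.41, 1595)]
station top [([270.0, 147.0], 0.92, 26575)]
```

View pics/crop1.png

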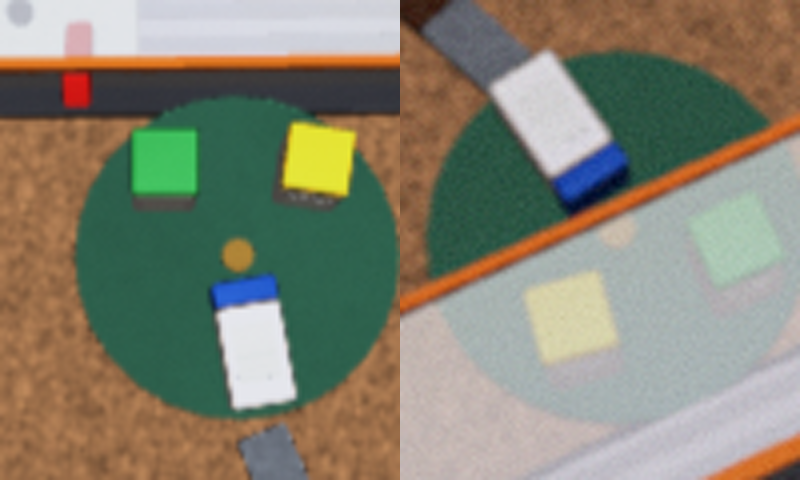

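The crop shows the box lying at yaw ~0.16 with its lid next to the hub. The hub is at top pixel (294.2,218.4) and scene pixel (254,237.7), and the red handle tip is just in front of the canopy edge.

```bash
cat > lensm.py <<'E'
from h import *
def lensfit(P,near):
    near=np.array(near)
    for n in("scene","top"):
        m=reg(P[n],"lens",proj(P[n],[near[0],near[1],.225]),30)
        if m is None: print(n,"no region"); continue
        # drop the arm by opening
        m=cv2.morphologyEx(m.astype(np.uint8),cv2.MORPH_OPEN,cv2.getStructuringElement(cv2.MORPH_ELLIPSE,(15,15)))>0
        print("lens fit",n,*[np.round(v,4) for v in fit([(P[n],hull(m))],disc(.055,.22,.235),np.array([near[0],near[1],0.]))])
E
python3 - <<'E'
from lensm import *
P={n:imaging.grab_frame(n) for n in("scene","top")}
for n,at in (("top",(294.0,218.3)),("scene",(253.8,237.5))):
    p=P[n];print("hub",n,np.round(atz(p,at,.041),4))
    hsv=cv2.cvtColor(p["pixels"],cv2.COLOR_RGB2HSV)
    m=cv2.inRange(hsv,(3,190,150),(18,255,255))
    # orange front edge of canopy: pixels within 8 mm-ish of expected line
    e=[proj(p,[.577,y,.35]) for y in np.linspace(.3,-.35,60)]
    pts=[]
    for v,u in np.argwhere(m>0):
        if min(np.hypot(*(q-(u,v))) for q in e)<9: pts.append(atz(p,(u,v),.35))
    pts=np.array(pts); f=np.polyfit(pts[:,1],pts[:,0],1); print("edge",n,len(pts),"x at y=0",f[1],"yaw",-np.arctan(f[0]))
    red=cv2.inRange(hsv,(0,120,80),(3,255,255))|cv2.inRange(hsv,(172,90,80),(180,255,255))
    q=proj(p,[.614,.045,.193]); l,lab,st,c=cv2.connectedComponentsWithStats(red)
    for i in range(1,l):
        if st[i,4]>8 and np.hypot(*(c[i]-q))<30: print("red",n,c[i],st[i],np.round(atz(p,c[i],.193),4))
lensfit(P,[.5135,.193])
# plan checks
q0=np.array(sensors.get_joint_pos())
for x,y,z,w in((.45,-.07,.042,.167),(.356,-.346,.03,.167)):
    for d in(0,np.pi): print(planner.ik([x,y,z],[np.pi,0,w+d]))
for s in(1,-1):
    for ps in(0,.03):
        for y in(.043,-.21):
            Rm=R.from_euler('z',ps).as_matrix(); a=np.radians(38); z=np.array([np.sin(a),0,-np.cos(a)]); yy=np.array([0,s,0]); M=Rm@np.c_[np.cross(yy,z),yy,z]
            g=np.array([.614,y,.193]); e=R.from_matrix(M).as_euler('xyz'); print(s,y,e,planner.ik(g+.019*M[:,2],e), planner.ik(g-.12*M[:,2],e) is not None)
E
```

```text
hub top [ 0.5139 -0.0599  0.041 ]
edge top 592 x at y=0 0.5860908105674477 yaw 0.013525681323975082
red top [253.70588235 176.92647059] [250 173   8   9  68] [0.6046 0.0523 0.193 ]
hub scene [ 0.5179 -0.0611  0.041 ]
edge scene 915 x at y=0 0.5848954539608604 yaw 0.014405227683539515
lens fit scene [ 0.5087  0.2011 -0.0296] 0.163
lens fit top [ 0.5105  0.2012 -0.1549] 0.0331
[-0.3132974   0.47899196  0.48512871  2.18099507 -0.41060265  0.56857305
 -0.92790779]
[ 0.14742207  0.43577486 -0.06081228  2.16607333  0.0498345   0.54100027
  1.78735012]
[ 0.17019595  0.6151059   0.67998325  2.09209065 -0.64251077  0.65042388
 -0.11272676]
[ 0.79839686  0.51056601 -0.09779125  2.0716315   0.08947858  0.56324258
  2.37509432]
1 0.043 [3.14159265 0.66322512 3.14159265] [ 0.21209673  0.27223648 -0.42573571  2.23920381  1.62484417  0.21074555
 -0.14433574] True
1 -0.21 [3.14159265 0.66322512 3.14159265] [ 1.3110121   0.57063869 -1.09118062  2.11525933  1.19507767  0.24003031
  0.91850573] True
1 0.043 [ 3.14159265  0.66322512 -3.11159265] [ 0.42122918  0.30590184 -0.64536604  2.2346636   1.63556044  0.24912929
 -0.08817874] True
1 -0.21 [ 3.14159265  0.66322512 -3.11159265] [ 1.31941042  0.57562801 -1.0893729   2.10840796  1.09910697  0.22944263
  1.04759752] True
-1 0.043 [ 3.14159265 -0.66322512  0.        ] [-1.23142527  0.68841725  1.36268093  2.27750699  4.53612636  0.56214081
 -0.2008587 ] True
-1 -0.21 [ 3.14159265 -0.66322512  0.        ] [ 0.40741     0.31894195  0.01492194  2.14091627 -1.341546    0.26559295
  0.09961287] True
-1 0.043 [ 3.14159265 -0.66322512  0.03      ] [-1.21679109  0.68697364  1.36277008  2.27865389  4.52676327  0.58849878
 -0.1563407 ] True
-1 -0.21 [ 3.14159265 -0.66322512  0.03      ] [ 0.41988154  0.32340195  0.01489965  2.13406327 -1.32333891  0.29217225
  0.11487302] True
```

```bash
python3 - <<'E'
from h import *
w=.163+np.pi; o=[np.pi,0,w]; x,y=.4497,-.0692
manip.move_gripper(.07)
manip.move_pose([.22,.38,.40],[np.pi,0,w])
manip.move_pose([.40,-.05,.40],o)
manip.move_pose([x,y,.16],o)
print(sensors.get_t(),sensors.get_joint_pos())
manip.move_linear([x,y,.041],vel=.12,contact_N=8)
print(sensors.get_eef_pos(),sensors.get_wrist_force())
manip.move_gripper(.03,strength=40)
print(sensors.get_width(),sensors.get_gripper_force(),sensors.get_t())
manip.move_linear([x,y,.18],vel=.12)
print(sensors.get_width(),sensors.get_wrist_force(),sensors.get_t())
for n in("scene","top"): save(imaging.grab_frame(n),n+"1")
a=cv2.imread("pics/top1.png")[90:390,180:460]; b=cv2.imread("pics/scene1.png")[60:360,120:400]
cv2.imwrite("pics/c2.png",cv2.resize(np.hstack([a,b]),None,fx=1.4,fy=1.4))
E
```

```text
6.725 [-0.11817704  0.21988357  0.23678365  2.1071329  -0.0704395   0.82008296
  1.89574581]
[ 0.45039196 -0.06928788  0.04163798] [-0.11636117  0.49847423  0.73362327]
0.0454619349580948 40.64554810523987 8.2
0.04549099980278324 [ 0.52305965 -0.69837023 -1.63553389] 9.5083
```

View pics/c2.png

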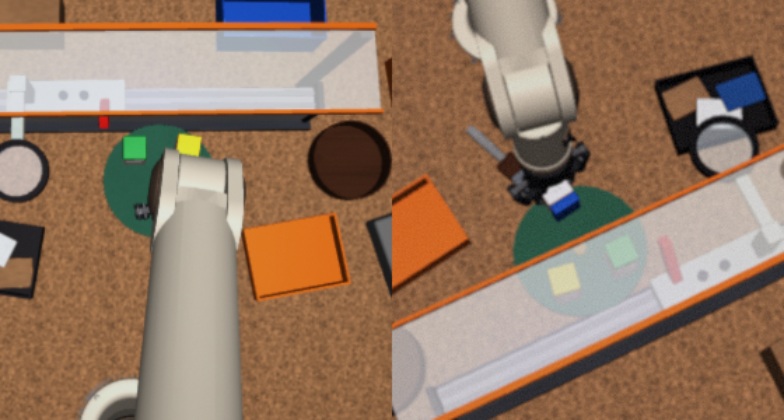

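Can held in the gripper and the standing cans are undisturbed. Placing now.

```bash
python3 - <<'E'
from h import *
o=[np.pi,0,.163+np.pi]; x,y=.356,-.346
manip.move_linear([.40,-.15,.18],vel=.2)
manip.move_linear([x,y,.15],vel=.2)
manip.move_linear([x,y,.022],vel=.1)
c=manip.move_linear([x,y,.008],vel=.015,contact_N=3)
print(c,sensors.get_eef_pos(),sensors.get_wrist_force())
manip.move_gripper(.064)
manip.move_linear([x,y,.2],vel=.15)
print(sensors.get_t(),sensors.get_width(),sensors.get_joint_pos())
# handle planning
ps=.014;a=np.radians(38);Rm=R.from_euler('z',ps).as_matrix();z=np.array([np.sin(a),0,-np.cos(a)])
for s in(1,-1):
    yy=np.array([0,s,0]);M=Rm@np.c_[np.cross(yy,z),yy,z];e=R.from_matrix(M).as_euler('xyz');print(e)
    for Y in(.0517,-.08,-.2105):
        g=np.array([.6155-.014*(Y+.06),Y,.193])
        for d in(.019,-.12):
            q=planner.ik(g+d*M[:,2],e); print(s,Y,d,None if q is None else np.round(q,2))
save(imaging.grab_frame("top"),"top2")
E
```

```text
True [ 0.35591854 -0.34595338  0.01182008] [-0.99314169  0.84490854  4.72863802]
15.3167 0.06401295864558863 [ 0.57063729  0.23538987  0.16781271  1.97731606 -0.04814229  0.93618848
  2.49652491]
[ 3.14159265  0.66322512 -3.12759265]
1 0.0517 0.019 [ 0.88  0.62 -1.3   2.22  1.69  0.66  0.01]
1 0.0517 -0.12 [ 0.68 -0.13 -0.84  2.3   0.02  0.28  1.39]
1 -0.08 0.019 [ 1.19  0.64 -1.3   2.2   1.63  0.48  0.32]
1 -0.08 -0.12 [ 0.37 -0.09 -0.19  2.3  -0.46  0.31  2.16]
1 -0.2105 0.019 [ 1.31  0.58 -1.09  2.1   1.16  0.24  0.97]
1 -0.2105 -0.12 [ 1.79  0.15 -1.34  2.16 -0.44  0.39  2.45]
[ 3.14159265 -0.66322512  0.014     ]
-1 0.0517 0.019 [-1.24  0.69  1.36  2.28  4.54  0.56 -0.2 ]
-1 0.0517 -0.12 [ 1.13 -0.24 -1.18  2.29 -0.52  0.31 -1.23]
-1 -0.08 0.019 [-0.91  0.71  1.36  2.26  4.51  0.78  0.06]
-1 -0.08 -0.12 [ 1.47 -0.17 -1.16  2.27 -0.89  0.42 -0.57]
-1 -0.2105 0.019 [ 0.41  0.33  0.01  2.13 -1.32  0.28  0.1 ]
-1 -0.2105 -0.12 [-0.15  0.    0.68  2.21 -0.79  0.46 -0.4 ]
```

```bash
cat > fk.py <<'E'
import numpy as np
def T(a,al,d,t):
    ct,st,ca,sa=np.cos(t),np.sin(t),np.cos(al),np.sin(al)
    return np.array([[ct,-st,0,a],[st*ca,ct*ca,-sa,-d*sa],[st*sa,ct*sa,ca,d*ca],[0,0,0,1.]])
H=np.pi/2
AL=[0,-H,H,H,H,H,-H];A=[0,0,0,.0525,.0775,0,.076];D=[.267,0,.293,0,.3425,0,.097]
def fk(q,sg=(1,)*7,tool=.172,by=0):
    M=T(0,0,0,by);out=[]
    for i in range(7): M=M@T(A[i],AL[i],D[i],q[i]*sg[i]);out.append(M.copy())
    M=M@T(0,0,tool,0);out.append(M)
    return out
E
python3 - <<'E'
from fk import *; import itertools
from scipy.spatial.transform import Rotation as R
dat=[([-1.028,.501,-.427,1.55,.221,1.138,-.21],[.179,.625,.231],(0,0,-1)),([-0.11817704,0.21988357,0.23678365,2.1071329,-0.0704395,0.82008296,1.89574581],[.4497,-.0692,.16],(0,0,-1)),
([0.57063729,0.23538987,0.16781271,1.97731606,-0.04814229,0.93618848,2.49652491],[.356,-.346,.2],(0,0,-1))]
res=[]
for sg in itertools.product((1,-1),repeat=7):
  for tl in(.1,.172):
    e=0;r=[]
    for q,p,z in dat:
        M=fk(q,sg,tl)[-1]; e+=abs(M[:3,2]-z).sum(); r.append((np.hypot(*M[:2,3])-np.hypot(*p[:2]),M[2,3]-p[2],np.arctan2(M[1,3],M[0,3])-np.arctan2(p[1],p[0])))
    res.append((e,sg,tl,np.round(r,3).tolist()))
for r in sorted(res,key=lambda r:r[0])[:5]: print(r)
E
```

```text
(np.float64(2.847259567755253), (1, -1, 1, -1, 1, -1, 1), 0.1, [[-0.382, -0.101, 0.514], [0.042, 0.278, -2.921], [-0.039, 0.156, -1.666]])
(np.float64(2.847259567755253), (1, -1, 1, -1, 1, -1, 1), 0.172, [[-0.385, -0.173, 0.515], [0.106, 0.244, -2.92], [0.013, 0.106, -1.664]])
(np.float64(2.847259567755253), (1, -1, 1, -1, 1, -1, -1), 0.1, [[-0.382, -0.101, 0.514], [0.042, 0.278, -2.921], [-0.039, 0.156, -1.666]])
(np.float64(2.847259567755253), (1, -1, 1, -1, 1, -1, -1), 0.172, [[-0.385, -0.173, 0.515], [0.106, 0.244, -2.92], [0.013, 0.106, -1.664]])
(np.float64(2.847259567755253), (-1, 1, -1, 1, -1, 1, 1), 0.1, [[-0.065, -0.019, 0.079], [0.169, 0.536, 0.085], [0.141, 0.394, 0.066]])
```

View pics/top2.png

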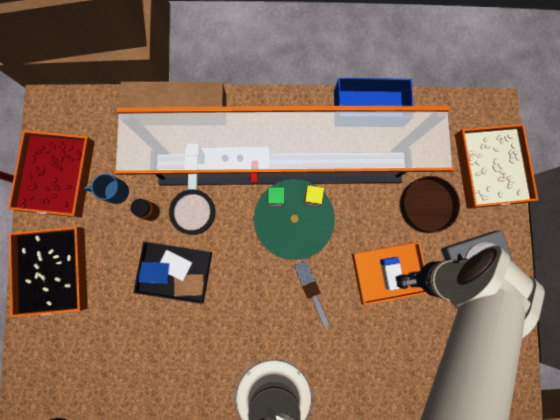

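Top view: the can lies flat inside the tray at (391,272), and the standing cans and jar are in place. The joints fit a Gen3-like chain (q2+q4+q6 = π), so I'll fit the FK to pick an IK branch.

```bash
cat > fk.py <<'E'
import numpy as np, itertools
from scipy.spatial.transform import Rotation as R
from scipy.optimize import least_squares
rz=lambda a:R.from_euler('z',a).as_matrix(); ry=lambda a:R.from_euler('y',a).as_matrix()
SG=(-1,-1,-1,-1)
def fk(q,L,sg=None):
    s=sg or SG; M=np.eye(3);p=np.zeros(3);pts=[]
    for i in range(7):
        M=M@(rz(s[i//2]*q[i]) if i%2==0 else ry(q[i])); 
        p=p+M@np.array(L[i]); pts.append(p)
    return pts,M
def unpack(v): # z length after joints 1(base),2..7 and lateral y
    return [[0,v[7],v[0]],[0,v[8],v[1]],[0,v[9],v[2]],[0,v[10],v[3]],[0,v[11],v[4]],[0,v[12],v[5]],[0,0,v[6]]]
E
cat > fitfk.py <<'E'
from fk import *
import h
n=np.pi; dat=[]
for (x,y,z,w,q) in [(.45,-.07,.042,.167,[-0.3132974,0.47899196,0.48512871,2.18099507,-0.41060265,0.56857305,-0.92790779]),(.45,-.07,.042,.167+n,[0.14742207,0.43577486,-0.06081228,2.16607333,0.0498345,0.54100027,1.78735012]),(.356,-.346,.03,.167,[0.17019595,0.6151059,0.67998325,2.09209065,-0.64251077,0.65042388,-0.11272676]),(.356,-.346,.03,.167+n,[0.79839686,0.51056601,-0.09779125,2.0716315,0.08947858,0.56324258,2.37509432])]:
    dat.append(([x,y,z],[n,0,w],q))
rng=np.random.default_rng(0)
for _ in range(60):
    x=[rng.uniform(.3,.6),rng.uniform(-.4,.3),rng.uniform(.1,.4)];e=[n,rng.uniform(-.6,.6),n+rng.uniform(-.5,.5)]
    q=h.planner.ik(x,e)
    if q is not None: dat.append((x,e,q))
print(len(dat))
best=None
for sg in itertools.product((1,-1),repeat=4):
    f=lambda v:np.concatenate([np.r_[fk(q,unpack(v),sg)[0][-1]-x,.3*(fk(q,unpack(v),sg)[1]-R.from_euler('xyz',e).as_matrix()).ravel()] for x,e,q in dat])
    r=least_squares(f,[.28,.2,.2,.2,.1,.1,.2]+[0]*6)
    if best is None or r.cost<best[0]: best=(r.cost,sg,r.x)
print(best,"max err",)
np.save("L.npy",best[2]); open("sg.txt","w").write(repr(best[1]))
E
python3 fitfk.py
```

```text
59
(np.float64(10.619999999399617), (-1, -1, -1, -1), array([ 0.3464    ,  0.24504739,  0.26068561,  0.03629748,  0.43439911,
        0.16145018,  0.19764021,  0.12154817, -0.13634817, -0.19418155,
        0.18248156, -0.02760875,  0.02725865])) max err
```

```bash
cat >> fk.py <<'E'
try: L=unpack(np.load("L.npy"))
except OSError: L=None
LO=np.array([-2.88,-.31,-1.54,.2,-1.41,.19,-2.57]);HI=np.array([2.88,2.03,1.56,2.42,4.55,2.02,2.57])
Q7=1
def pose(q): pts,M=fk(q,L); return pts,M@rz(Q7*np.pi/2)
def solve(x,M,seed,reg=.02):
    f=lambda q:np.r_[(pose(q)[0][-1]-x)*10,(pose(q)[1]-M).ravel()*3,reg*(q-seed)*.1]
    r=least_squares(f,np.clip(seed,LO+.03,HI-.03),bounds=(LO+.02,HI-.02)); return r.x,np.abs(r.fun[:12]).max()
def tool(ps=.014,tilt=38):
    a=np.radians(tilt);z=np.array([np.sin(a),0,-np.cos(a)]);y=np.array([0,1.,0])
    return rz(ps)@np.c_[np.cross(y,z),y,z]
E
cat > plan.py <<'E'
import fk; from fk import *
import h
x=np.array(h.sensors.get_eef_pos());q=np.array(h.sensors.get_joint_pos());Me=R.from_euler('xyz',h.sensors.get_ee_rot()).as_matrix()
for s in(1,-1):
    fk.Q7=s; print(s,np.abs(pose(q)[0][-1]-x).max(),np.abs(pose(q)[1]-Me).max())
    if np.abs(pose(q)[1]-Me).max()<.05: good=s
fk.Q7=good
M=tool()
g=lambda Y:np.array([.6150-.014*(Y+.06),Y,.193])
for name,seed in(("right",[1.1,.6,-1.2,2.2,1.6,.55,.2]),("mid",[.4,.3,-.2,2.2,-.5,.4,2.0])):
    sd=np.array(seed)
    for Y,d in((.0517,.019),(.0517,-.05),(.0517,-.12),(.0517,.019),(-.03,.019),(-.12,.019),(-.21,.019),(-.21,-.12)):
        sd,e=solve(g(Y)+d*M[:,2],M,sd); P=pose(sd)[0]
        print(name,Y,d,"err%.4f"%e,np.round(sd,2),"el",np.round(P[2],2),"fa",np.round(P[4],2),"wr",np.round(P[5],2))
print(fk.Q7)
E
python3 plan.py
```

```text
1 2.0374094078512428e-10 5.551115123125783e-16
-1 2.0374094078512428e-10 5.551115123125783e-16
right 0.0517 0.019 err0.0000 [ 0.87  0.6  -1.27  2.22  1.69  0.64 -0.  ] el [ 0.23 -0.38  0.66] fa [0.43 0.05 0.48] wr [0.5  0.05 0.33]
right 0.0517 -0.05 err0.0000 [ 1.11  0.46 -1.52  2.27  1.44  0.6   0.17] el [ 0.16 -0.37  0.71] fa [0.38 0.04 0.53] wr [0.46 0.05 0.39]
right 0.0517 -0.12 err0.0000 [ 0.49 -0.12 -0.67  2.3   0.13  0.28  1.27] el [-0.03 -0.18  0.86] fa [0.33 0.02 0.58] wr [0.42 0.05 0.44]
right 0.0517 0.019 err0.0000 [ 0.46  0.32 -0.72  2.23  1.63  0.31 -0.1 ] el [ 0.18 -0.27  0.78] fa [0.43 0.05 0.48] wr [0.5  0.05 0.33]
right -0.03 0.019 err0.0000 [ 0.72  0.34 -0.8   2.23  1.64  0.21  0.06] el [ 0.13 -0.31  0.78] fa [ 0.43 -0.03  0.48] wr [ 0.5  -0.03  0.33]
right -0.12 0.019 err0.0000 [ 1.09  0.46 -1.    2.19  1.45  0.21  0.47] el [ 0.07 -0.38  0.73] fa [ 0.43 -0.14  0.48] wr [ 0.51 -0.12  0.33]
right -0.21 0.019 err0.0000 [ 1.36  0.64 -1.17  2.1   1.27  0.3   0.89] el [ 0.   -0.45  0.65] fa [ 0.42 -0.23  0.47] wr [ 0.51 -0.21  0.33]
right -0.21 -0.12 err0.0000 [ 1.9   0.
[... 497 characters left out ...]
6 0.41]
mid 0.0517 0.019 err0.5402 [-1.83 -0.29  1.54  2.35  1.36  0.4   0.2 ] el [ 0.1  -0.31  0.78] fa [0.37 0.03 0.53] wr [0.45 0.04 0.39]
mid -0.03 0.019 err0.5385 [-1.64 -0.29  1.54  2.36  1.27  0.3   0.43] el [ 0.04 -0.33  0.78] fa [ 0.37 -0.04  0.53] wr [ 0.45 -0.03  0.39]
mid -0.12 0.019 err0.6062 [-1.45 -0.29  1.54  2.34  0.98  0.23  0.86] el [-0.02 -0.33  0.78] fa [ 0.36 -0.12  0.53] wr [ 0.45 -0.1   0.39]
mid -0.21 0.019 err0.7321 [-1.28 -0.29  1.54  2.3   0.56  0.21  1.42] el [-0.08 -0.32  0.78] fa [ 0.34 -0.19  0.53] wr [ 0.44 -0.17  0.4 ]
mid -0.21 -0.12 err0.0000 [-1.03 -0.29  1.42  2.22 -0.01  0.36  2.05] el [-0.13 -0.31  0.78] fa [ 0.31 -0.24  0.56] wr [ 0.42 -0.21  0.44]
-1
```

```bash
sed -i 's/^import fk; //' plan.py; cat > go1.py <<'E'
from fk import *
import h,sys
M=tool();Y=.0517;g=np.array([.6150-.014*(Y+.06),Y,.193])
qg,_=solve(g+.019*M[:,2],M,np.array([.88,.6,-1.27,2.22,1.69,.64,0]))
qp,e=solve(g-.06*M[:,2],M,np.array([1.0,.5,-1.4,2.25,1.5,.62,.1]),reg=.2)
qv,ev=solve(np.array([.40,-.12,.36]),M,qp,reg=.2)
print(np.round(qp,3),e,np.round(qv,3),ev)
q0=np.array(h.sensors.get_joint_pos())
for a,b in((q0,qv),(qv,qp)):
    for t in np.linspace(0,1,9):
        P,N=pose(a+(b-a)*t); print(np.round(P[-1],3),"wr",np.round(P[5],2),"el",np.round(P[2],2),"z",np.round(N[:,2],2))
if len(sys.argv)>1:
    h.manip.move_gripper(.05)
    h.manip.set_joints(qv); h.manip.set_joints(qp)
    print(h.sensors.get_t(),h.sensors.get_eef_pos(),h.sensors.get_wrist_force())
E
python3 go1.py
```

```text
[ 1.147  0.377 -1.52   2.273  1.351  0.525  0.22 ] 0.00016390857164427786 [ 0.672 -0.29  -0.113  2.296 -0.63   0.713  2.55 ] 0.3717588461720389
[ 0.355 -0.346  0.199] wr [ 0.36 -0.35  0.4 ] el [-0.04 -0.22  0.85] z [-0.  0. -1.]
[ 0.373 -0.317  0.216] wr [ 0.36 -0.32  0.41] el [-0.06 -0.21  0.85] z [ 0.09  0.02 -1.  ]
[ 0.388 -0.289  0.234] wr [ 0.35 -0.3   0.43] el [-0.09 -0.19  0.85] z [ 0.17  0.04 -0.98]
[ 0.402 -0.263  0.253] wr [ 0.35 -0.27  0.44] el [-0.11 -0.18  0.85] z [ 0.25  0.05 -0.97]
[ 0.413 -0.236  0.272] wr [ 0.35 -0.25  0.46] el [-0.14 -0.16  0.85] z [ 0.33  0.06 -0.94]
[ 0.422 -0.211  0.29 ] wr [ 0.34 -0.22  0.47] el [-0.16 -0.14  0.85] z [ 0.4   0.06 -0.91]
[ 0.429 -0.188  0.308] wr [ 0.34 -0.2   0.48] el [-0.18 -0.12  0.85] z [ 0.47  0.07 -0.88]
[ 0.434 -0.165  0.325] wr [ 0.33 -0.18  0.49] el [-0.2  -0.1   0.84] z [ 0.53  0.06 -0.85]
[ 0.437 -0.144  0.341] wr [ 0.32 -0.16  0.5 ] el [-0.23 -0.09  0.84] z [ 0.58  0.06 -0.81]
[ 0.437 -0.144  0.341] wr [ 0.32 -0.16  0.5 ] el [-0.23 -0.09  0.84] z [ 0.58  0.06 -0.81]
[ 0.418 -0.139  0.28 ] wr [ 0.34 -0.14  0.46] el [-0.17 -0.12  0.85] z [ 0.42  0.01 -0.91]
[ 0.406 -0.14   0.237] wr [ 0.35 -0.13  0.43] el [-0.12 -0.15  0.86] z [ 0.29 -0.07 -0.96]
[ 0.407 -0.139  0.208] wr [ 0.36 -0.11  0.4 ] el [-0.06 -0.18  0.86] z [ 0.22 -0.14 -0.97]
[ 0.424 -0.131  0.189] wr [ 0.38 -0.09  0.38] el [-0.02 -0.22  0.85] z [ 0.21 -0.2  -0.96]
[ 0.455 -0.109  0.181] wr [ 0.4  -0.07  0.37] el [ 0.03 -0.25  0.83] z [ 0.27 -0.22 -0.94]
[ 0.495 -0.071  0.183] wr [ 0.42 -0.03  0.36] el [ 0.07 -0.29  0.8 ] z [ 0.37 -0.19 -0.91]
[ 0.538 -0.017  0.202] wr [0.44 0.01 0.37] el [ 0.1  -0.32  0.78] z [ 0.49 -0.11 -0.86]
[0.577 0.051 0.24 ] wr [0.45 0.05 0.4 ] el [ 0.13 -0.34  0.75] z [ 0.62  0.01 -0.79]
```

```bash
sed -i 's/^qv,ev=.*/qv,ev=solve(np.array([.47,.03,.27]),tool(tilt=22),qp,reg=.1)/' go1.py; python3 go1.py
```

```text
[ 1.147  0.377 -1.52   2.273  1.351  0.525  0.22 ] 0.00016390857164427786 [ 0.706 -0.151 -0.781  2.228 -0.129  0.64   1.583] 0.00012341222765388515
[ 0.355 -0.346  0.199] wr [ 0.36 -0.35  0.4 ] el [-0.04 -0.22  0.85] z [-0.  0. -1.]
[ 0.39  -0.302  0.21 ] wr [ 0.38 -0.3   0.41] el [-0.05 -0.22  0.85] z [ 0.06  0.   -1.  ]
[ 0.419 -0.257  0.222] wr [ 0.4  -0.26  0.42] el [-0.05 -0.22  0.85] z [ 0.12  0.   -0.99]
[ 0.443 -0.209  0.234] wr [ 0.41 -0.21  0.43] el [-0.05 -0.21  0.85] z [ 0.17  0.   -0.98]
[ 0.46  -0.161  0.246] wr [ 0.42 -0.16  0.44] el [-0.05 -0.21  0.85] z [ 0.22  0.   -0.97]
[ 0.471 -0.112  0.257] wr [ 0.42 -0.11  0.45] el [-0.06 -0.2   0.85] z [ 0.27  0.   -0.96]
[ 0.476 -0.063  0.265] wr [ 0.42 -0.06  0.45] el [-0.06 -0.19  0.86] z [ 0.31  0.01 -0.95]
[ 0.476 -0.015  0.269] wr [ 0.41 -0.02  0.45] el [-0.05 -0.17  0.86] z [ 0.34  0.01 -0.94]
[0.47 0.03 0.27] wr [0.4  0.03 0.45] el [-0.05 -0.15  0.87] z [ 0.37  0.01 -0.93]
[0.47 0.03 0.27] wr [0.4  0.03 0.45] el [-0.05 -0.15  0.87] z [ 0.37  0.01 -0.93]
[0.468 0.012 0.245] wr [0.4  0.02 0.43] el [-0.02 -0.17  0.86] z [ 0.34 -0.06 -0.94]
[ 0.471 -0.001  0.227] wr [0.41 0.02 0.41] el [ 0.01 -0.2   0.86] z [ 0.33 -0.1  -0.94]
[ 0.479 -0.008  0.214] wr [0.41 0.02 0.4 ] el [ 0.04 -0.22  0.84] z [ 0.34 -0.13 -0.93]
[ 0.493 -0.009  0.207] wr [0.42 0.02 0.39] el [ 0.07 -0.24  0.83] z [ 0.37 -0.14 -0.92]
[ 0.511 -0.003  0.205] wr [0.43 0.02 0.38] el [ 0.09 -0.27  0.81] z [ 0.41 -0.14 -0.9 ]
[0.532 0.01  0.209] wr [0.44 0.03 0.38] el [ 0.1  -0.29  0.79] z [ 0.47 -0.11 -0.87]
[0.554 0.028 0.22 ] wr [0.45 0.04 0.39] el [ 0.12 -0.32  0.77] z [ 0.54 -0.06 -0.84]
[0.577 0.051 0.24 ] wr [0.45 0.05 0.4 ] el [ 0.13 -0.34  0.75] z [ 0.62  0.01 -0.79]
```

```bash
python3 go1.py x | tail -1; python3 - <<'E'
from h import *
P={n:imaging.grab_frame(n) for n in("scene","top")}
a,b=P["top"]["pixels"][130:250,170:310],P["scene"]["pixels"][170:290,260:400]
cv2.imwrite("pics/c3.png",cv2.resize(np.hstack([a,b]),None,fx=2.8,fy=2.8,interpolation=cv2.INTER_CUBIC)[:,:,::-1])
E
```

```text
18.4583 [0.57634051 0.05039536 0.2397861 ] [-0.33157759  0.64661377  0.29909249]
```

View pics/c3.png

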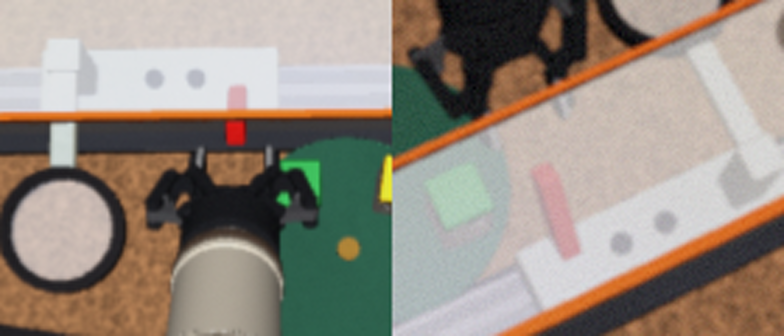

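Top crop: the open fingers (columns 200 and 270) straddle the red handle (236) squarely, and the path is clear.

```bash
python3 - <<'E'
from fk import *
from h import *
M=tool();e=R.from_matrix(M).as_euler('xyz');Y=.0517;g=np.array([.6150-.014*(Y+.06),Y,.193])
c=manip.move_linear(g+.019*M[:,2],vel=.06,contact_N=6)
print(c,sensors.get_eef_pos(),g+.019*M[:,2],sensors.get_wrist_force())
if not c:
    manip.move_gripper(0.01,strength=40)
    print(sensors.get_width(),sensors.get_gripper_force(),sensors.get_wrist_force(),sensors.get_joint_pos())
P={n:imaging.grab_frame(n) for n in("scene","top")}
from lensm import lensfit
lensfit(P,[.51,.2])
print(sensors.get_t())
E
```

```text
False [0.62513223 0.05184482 0.17830005] [0.62513262 0.05186376 0.1780278 ] [ 0.18197929  0.45304789 -0.25576231]
0.01750606901995668 40.1457542181015 [-4.16866112 -0.20659266  6.49272165] [ 0.83874396  0.5528526  -1.22320423  2.22298745  1.67471226  0.59219214
 -0.01435091]
lens fit scene [0.5096 0.201  0.2321] 0.1715
top no region
20.6083
```

```bash
python3 - <<'E'
from fk import *
from h import *
from lensm import lensfit
p=np.array(sensors.get_eef_pos()); s=.2615
u=np.array([np.sin(.014),-np.cos(.014),0])
for k in(.09,.18,s):
    manip.move_linear(p+k*u,vel=.06)
    print(k,sensors.get_eef_pos(),sensors.get_wrist_force(),sensors.get_joint_pos()[2:6],sensors.get_width())
P={n:imaging.grab_frame(n) for n in("scene","top")}
lensfit(P,[.515,-.06])
for n,q in P.items():
    print(n,[(m["at"],m["confidence"],atz(q,m["at"],.22)) for m in imaging.mark_of(q,"lens")[:2]],"hub proj",proj(q,[.5139,-.0599,.041]))
a,b=P["top"]["pixels"][130:270,240:380],P["scene"]["pixels"][150:290,180:320]
cv2.imwrite("pics/c4.png",cv2.resize(np.hstack([a,b]),None,fx=2.8,fy=2.8,interpolation=cv2.INTER_CUBIC)[:,:,::-1])
print(sensors.get_t())
E
```

```text
0.09 [ 0.6263406  -0.03804113  0.17834045] [-3.70067952  2.35681171  4.88276087] [-1.20063634  2.22207408  1.64693512  0.43789433] 0.017258265257936604
0.18 [ 0.62757771 -0.12812284  0.17834581] [-3.82939908  2.13757703  4.3654617 ] [-1.16650557  2.1787226   1.50223516  0.32184227] 0.01763021978056795
0.2615 [ 0.62870236 -0.2099037   0.17836659] [-4.06141027  2.95586623  6.44799564] [-1.21403937  2.10443661  1.31218848  0.34145319] 0.017718199140248955
lens fit scene [ 0.5134 -0.0619 -0.1105] 0.1629
lens fit top [ 0.5145 -0.0617  0.1219] 0.0296
scene [([247.8, 216.2], 0.93, array([ 0.51530482, -0.06531441,  0.22      ]))] hub proj [253.57402496 235.89152328]
top [([297.5, 212.2], 0.73, array([ 0.51094407, -0.05721641,  0.22      ]))] hub proj [294.01590267 218.29496146]
25.7167
```

View pics/c4.png

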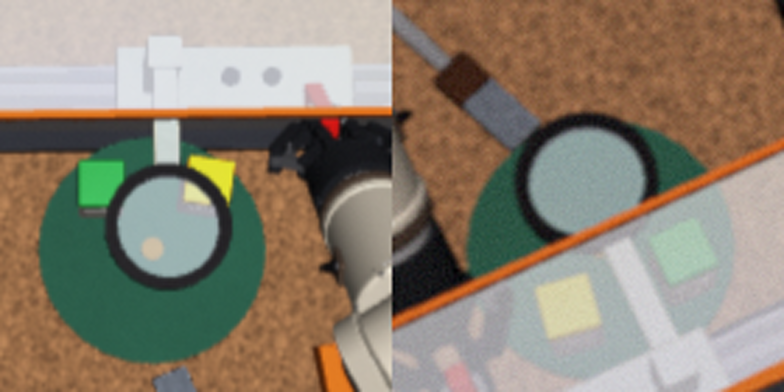

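The top crop shows the lens rim centred at about (299.9,210.6) px, with the hub at (294,218.4) seen through it; the cans are upright. One refined measurement before I release.

```bash
cat > fine.py <<'E'
from h import *
def run(lens_y=None):
    p=imaging.grab_frame("top")
    im=cv2.imread("pics/top0.png")[:,:,::-1].astype(float); sub=im[211:227,286:303]
    w=np.clip(sub[:,:,0]-sub[:,:,2]-40,0,None); ys,xs=np.mgrid[211:227,286:303]
    hb=atz(p,((w*xs).sum()/w.sum(),(w*ys).sum()/w.sum()),.041)
    g=cv2.GaussianBlur(cv2.resize(p["pixels"][175:250,262:340].copy(),None,fx=8,fy=8,interpolation=cv2.INTER_CUBIC),(0,0),3).max(2)
    out=[]
    for th in(50,60,70):
        m=(g<th).astype(np.uint8); c,hi=cv2.findContours(m,cv2.RETR_CCOMP,cv2.CHAIN_APPROX_NONE)
        # inner hole of the rim: largest hole contour
        hs=[c[i] for i in range(len(c)) if hi[0][i][3]>=0]
        if hs:
            k=max(hs,key=cv2.contourArea); (cx,cy),ax,_=cv2.fitEllipse(k); at=((cx+.5)/8-.5+262,(cy+.5)/8-.5+175)
            out.append(np.r_[atz(p,at,.2275)[:2],ax[0]/8,ax[1]/8])
    print("hub",np.round(hb,4)); print(np.round(out,4))
run()
E
python3 fine.py
```

```text
hub [ 0.5138 -0.0599  0.041 ]
[[ 0.5142 -0.0618 37.8304 38.559 ]
 [ 0.5142 -0.0619 37.2955 37.9931]
 [ 0.5142 -0.0619 36.9115 37.5957]]
```

```bash
python3 - <<'E'
from h import *
p=np.array(sensors.get_eef_pos()); manip.move_linear(p+[0,.0015,0],vel=.01); manip.wait(.3); print(sensors.get_eef_pos())
E
python3 fine.py
```

```text
[ 0.62870439 -0.20986575  0.17839133]
hub [ 0.5138 -0.0599  0.041 ]
[[ 0.5142 -0.0618 37.8359 38.5526]
 [ 0.5142 -0.0619 37.3041 37.9927]
 [ 0.5142 -0.0619 36.9138 37.5977]]
```

```bash
python3 - <<'E'
from h import *
p=np.array(sensors.get_eef_pos())
for k in(.002,.003,.004,.005,.006,.008):
    manip.move_linear(p+[0,k,0],vel=.01); manip.wait(.2)
    y=sensors.get_eef_pos()[1]; print(k,y,sensors.get_wrist_force())
    if y-p[1]>.0011: break
E
python3 fine.py
```

```text
0.002 -0.20812446021183825 [-0.59647491 -2.96598662  4.78348209]
hub [ 0.5138 -0.0599  0.041 ]
[[ 0.5142 -0.0601 37.8899 38.4569]
 [ 0.5142 -0.0601 37.3468 37.9045]
 [ 0.5142 -0.0601 36.9552 37.5019]]
```

```bash
python3 - <<'E'
from fk import *
from h import *
from lensm import lensfit
M=tool(); p=np.array(sensors.get_eef_pos())
manip.move_gripper(.05); manip.wait(.2)
for d in(.11,.09,.075):
    try: manip.move_linear(p-d*M[:,2],vel=.08); break
    except manip.IKError as e: print(d,e)
print(sensors.get_eef_pos(),sensors.get_wrist_force(),sensors.get_t())
try: manip.move_linear([.42,-.25,.33],vel=.15)
except manip.IKError as e: print(e)
manip.wait(.5)
P={n:imaging.grab_frame(n) for n in("scene","top")}
lensfit(P,[.515,-.06]); print(sensors.get_eef_pos(),sensors.get_wrist_force(),sensors.get_t())
a,b=P["top"]["pixels"][60:340,120:460],P["scene"]["pixels"][60:340,60:400]
cv2.imwrite("pics/c5.png",cv2.resize(np.hstack([a,b]),None,fx=1.17,fy=1.17)[:,:,::-1])
E
python3 fine.py
```

```text
[ 0.56082075 -0.20894744  0.26496017] [ 0.61035803 -0.33552921  0.37389325] 29.0083
the arm cannot follow that straight line within its joint ranges
lens fit scene [ 0.514  -0.0611  0.3152] 0.192
lens fit top [ 0.5138 -0.0599 -0.0372] 0.0574
[ 0.56096792 -0.20895009  0.26505131] [ 0.06794735  0.30348609 -0.00696569] 29.7083
hub [ 0.5138 -0.0599  0.041 ]
[[ 0.5142 -0.06   37.9148 38.5495]
 [ 0.5142 -0.06   37.3638 37.9719]
 [ 0.5142 -0.06   36.9613 37.5673]]
```

View pics/c5.png

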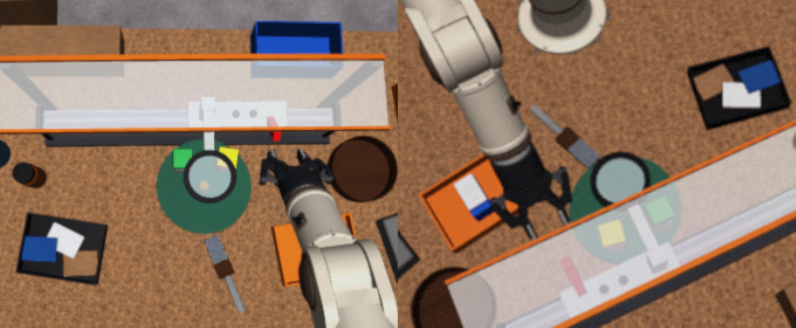

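The view shows the can in the tray, the lens over the hub, the standing cans and jar untouched, and the gripper free of the handle.

```bash
python3 -c "
from rig import hand_in
print(hand_in())"
```

```text
the job is handed in; nothing more can be done
None
```

The job is handed in at about 30 s of robot time: the canister lies flat in the orange tray, and the viewer is released with its lens over the hub to within about 1 mm by both cameras; the standing canisters and the jar look undisturbed.

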